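# Swing the lamp's filter wheel to the cross mark and fire the flash

## Robot

A 7-joint arm with a two-finger parallel gripper is mounted at the origin on the work surface. World frame = base frame: x ahead of the robot, y to its left, z up, the work surface at z = 0. Lengths are in m, angles in rad, forces in N, time in s.
With the tool pointing down it reaches from about 0.425 to 1.025 m from the base axis. Payload 3.6 kg.
Tool frame: the origin (TCP) lies at the very end of the fingers, on their centre line; the grasp point (between the pads) lies 19 mm behind it (env.hold_point_z is the distance from the TCP to the grasp point, in m); z points along the fingers, y is the line along which they close (so a half turn about z gives the same grasp; the last joint's range is limited). The gripper opens to 85 mm and grips with 20 to 120 N. Pads are 22 mm wide; open, the fingers measure 114 mm over their backs; the gripper's body (76 mm by 85 mm) begins 54 mm behind the grasp point. The pads swing forward as they close: fully open they stand 13 mm farther back than shut.
Start: joints at [-0.093, 0.591, 0.048, 1.609, -0.033, 0.943, -0.034], TCP at [0.725, 0, 0.231] pointing down, gripper open.
Joint ranges: [-2.69, 2.69], [-0.47, 2.24], [-1.27, 1.36], [0.19, 2.51], [-1.53, 4.68], [0.08, 2.07], [-3.09, 3.09]. Speed limits (rad/s): [2.57, 2.57, 3.14, 3.14, 3.14, 3.14, 3.14].

## Interface

Orientations are given as a unit quaternion [x, y, z, w].
In Python, from workcell import env gives the robot as it stands.
- The arm moves only by the shell command python3 -m inch 'ROWS' [OPENING]. ROWS is JSON, a list of rows, each a list of 6 numbers: the shift along the tool's x, y, z in cm, then the turn, a rotation vector about the tool's x, y, z in degrees. In form: [[x, y, z, wx, wy, wz], ...]. A call has exactly 10 rows; each row is the pose to reach, as a shift and turn from the pose commanded when the call began, along the tool's axes at that moment; what a row does not reach only later rows make up. A row lasts 1/12 s, in which the tool goes at most 41.7 mm and 7.16 degrees, less where a joint would pass 70% of its speed; a pose out of reach is approached as far as the arm can. A call with a gripper value outside its range is refused whole. OPENING is the closure, from 0 (fully open) to 1 (shut), set as the call begins (- or left out, the last holds). The fingers move at their own pace and stop on an object; the grip force is fixed at half the most. Time passes only in rows, so rows that repeat a pose let the fingers close, or fill a call up. It gives the time, the measured TCP pose, the force, the opening and the grip force at its end, in the units of the state.
- env.state(): the state, without advancing time (a new reading comes with each control period).
- env.capture(name): name is "scene" or "side" or "wrist"; returns (picture, depth): 400x640x3 uint8, red, green, blue; 400x640 float32, m along the optical axis (not along the pixel's ray), 0 where there is no reading.
- env.camera_model(name): a dict with "fov_y" (degrees; the focal length in pixels is half the picture's height over the tangent of half this angle, whatever the lens; pixels are square), "cx", "cy" (the principal point, pixels), "distortion" ([k1, k2, p1, p2, k3] as OpenCV has them; the pictures are not rectified), "view" (4x4, takes a point from world to camera coordinates). Camera axes: x right, y up, looking along -z (the intrinsics and any distortion apply to the point x, -y, -z); pixel columns grow to the right and rows downward; lengths in m; the calibration is good to about 2 mm. A picture is of the moment at which its call begins: read the wrist's pose just before it. camera_model takes no time and is no camera call; for the wrist camera it gives the pose at the moment of the call.
- env.finish_job(): hands the job in; it is judged then, once.
The state is a dict: "time_s": time; "joint_positions": joint angles; "qvel": joint speeds; "effort": joint torques, N m; "tcp_pos": TCP position; "eef_rot": TCP orientation; "force": force on the tool from outside, world axes, zero at the start; "moment": the same for the moment, N m; "grip_width": opening from 0.0 (shut) to 1.0 (fully open); "grip_force": force on a finger pad.
Only numpy, scipy, OpenCV 4.12 (cv2) and the standard library are available. Lean on these libraries where they do the work, as an engineer would, in place of code of your own. Each camera call takes 0.05 s, during which the arm holds its last target. There are 200 camera calls.

## Task

Push the upright tab of the filter wheel round, with a finger against its side and without pinching it, until it points squarely at the middle of the white mark that bears a cross. Only then press the push button beside the filter changer fully down and let it come up again, and back off. Leave the lens cap, the spare objective, the screwdriver and the wafer ring where they are.

Things in the scene. Friction and masses are not known exactly. Their poses are not given: they have to be found in the camera images.
- changer: Filter changer, fixed to the table: dark steel disc-shaped housing 264 mm across, flat top 36 mm above the table. Origin on the table under the wheel's axis; its own -x direction is the front, where the marks are. At its back (own +x side) a lamp arm rises, all of it under 102 mm above the table, overhanging the wheel's rear half from own x = +15 mm to +118 mm, 44 mm wide; a foot 30 mm high reaches back to own x = +170 mm.
- axis (a point): Point on the vertical axis of the filter wheel, on top of its hub, 58 mm above the table. The wheel is a aluminium disc 124 mm across, its top 52 mm above the table, with round filters set in it.
- wheel (a joint): Angle of the filter wheel (rad), positive anticlockwise seen from above; at 0 the tab points along the changer's own -x, at angle q it points to own direction (-cos q, -sin q). Turns freely from -1.75 to 1.75, no clicks; friction holds it wherever it is left (about 1.5 N at the tab turns it). Starts between -0.70 and -0.35.
- tab_mid (a point): Middle of the tab, 73 mm from the wheel's axis and 63.5 mm above the table. The tab is an upright radial plate that stands out from the wheel's rim: aluminium web 6 mm thick reaching to 92 mm from the axis, from 42 to 85 mm above the table, with a grey plastic grip (wheel_c3, wheel_c4) on each face that makes it 14 mm thick overall between 58 and 88 mm from the axis (heights 46 to 81 mm). Push on one face only: fingers touching both grips at once count as pinching.
- pointer (a point): Point that the tab points at: on the tab's centre line, 110 mm from the wheel's axis (18 mm beyond the tab's end), 42 mm above the table. Turns with the wheel. The centres of the marks lie on the circle it runs along.
- mark_cross: Round white mark with a black cross of two bars 28 x 8 mm; the mark is 34 mm across, fixed flat on the housing, its top 40 mm above the table; origin at the centre of its underside, 110 mm from the wheel's axis. The three marks lie 60 degrees apart, at wheel angles -1.047, 0 and 1.047, and which mark lies where changes.
- mark_bar: The same white mark with a single black bar; origin as for the cross.
- mark_ring: The same white mark with a black ring; origin as for the cross.
- flash (a joint): Travel of the spring push button (m): 0 up, 0.006 fully down, which takes 4 N; counts as pressed beyond 0.0045.
- flash_top (a point): Centre of the top of the grey push button, 32 mm across, moves straight down when pressed; it stands in a small black housing fixed to the table, at the changer's right side seen from the robot.
- cap: Grey plastic lens cap, a disc 38 mm across and 16 mm high, loose on the housing's top at its back left. Origin at the centre of its underside. Leave alone.
- objective: Spare microscope objective, steel, 36 mm across and 52 mm tall, loose, upright on the table left of the changer. Origin at the centre of its underside. Leave alone.
- driver: Screwdriver about 160 mm long lying on the table right of the button. Leave alone.
- wafer_ring: Flat steel ring 100 mm across, 6 mm high, lying on the table behind the button. Origin at the centre of its underside. Leave alone.
There are look-alikes about, which are no part of the job. Several things look just like the part that bears flash: the one meant starts farthest to the robot's left.

How it is judged:
On the way, in this order (a step that is already met when the one before it is completed fails the run):
1. the tab has been pushed to point at the cross mark and rests there (horizontal distance between pointer and mark_cross below 0.01 m and velocity of joint wheel between -0.05 and 0.05 rad/s), for 0.2 s.
2. the button is pressed fully down (value of joint flash above 0.0045 m), for 0.05 s.
At the end, for the whole second after the job is handed in: The pointer point lies within 10 mm (about 5 degrees) of the cross mark's centre, horizontally, and the wheel is at rest; the button has been pressed beyond 4.5 mm after that and is up again (under 1.5 mm); cap, objective, screwdriver and ring lie within 15 mm of their starts (all of step 1 and value of joint flash below 0.0015 m and distance of each of objective, cap, driver, wafer_ring from where it was at the start of the episode below 0.015 m); the robot touches nothing.
It fails at once if the tab is pinched: both its faces are touched at once (contact force between the fingers and wheel_c3 above 0.5 N and contact force between the fingers and wheel_c4 above 0.5 N).
It fails at once if the button is pressed while the tab does not point at the cross (value of joint flash above 0.003 m and not (horizontal distance between pointer and mark_cross below 0.01 m)).
It fails at once if the cap, objective, screwdriver or wafer ring is lifted, carried or knocked away (over 20 mm) (distance of any of objective, cap, driver, wafer_ring from where it was at the start of the episode above 0.02 m).
It also fails if it takes over 56 s, if anything falls off the work surface, if the arm or the gripper's body presses on something with over 40 N, if the wrist force passes 120 N, or if a joint passes its speed limit or range.

## Working session

There is one attempt and no reset: what is moved stays moved. The work goes in short steps, Python scripts to look and compute and a shell command to move; the robot and the scene stay as the last step left them, time stands still between calls to the robot, and variables do not carry over. Pictures are saved under pics/ and viewed, at most 10 in all, crops included, and the job is handed in when it is done.

```bash
mkdir -p pics; ls
cat > h.py <<'E'
import numpy as np, cv2
from workcell import env
def cam(n):
    m=env.camera_model(n); f=200/np.tan(np.radians(m["fov_y"]/2))
    K=np.array([[f,0,m["cx"]],[0,f,m["cy"]],[0,0,1]]); return K,np.array(m["distortion"],float),np.array(m["view"])
def ray(c,px):
    K,D,V=c; u=cv2.undistortPoints(np.array(px,float).reshape(-1,1,2),K,D).reshape(-1,2)
    d=np.c_[u[:,0],-u[:,1],-np.ones(len(u))]@V[:3,:3]; o=-V[:3,:3].T@V[:3,3]; return o,d
def plane(c,px,z):
    o,d=ray(c,px); return o+d*((z-o[2])/d[:,2])[:,None]
def proj(c,P):
    K,D,V=c; P=np.atleast_2d(P)@V[:3,:3].T+V[:3,3]; P=P*[1,-1,-1]
    return cv2.projectPoints(P,np.zeros(3),np.zeros(3),K,D)[0].reshape(-1,2)
E
python3 - <<'E'
from h import *
for n in ["scene","side","wrist"]:
    c=cam(n); p,d=env.capture(n); np.savez(f"{n}.npz",p=p,d=d,K=c[0],D=c[1],V=c[2]); cv2.imwrite(f"pics/{n}0.png",p[:,:,::-1])
    o,dd=ray(c,[[320,200]]); print(n,o,dd,c[0][0,0],c[1])
s=env.state(); print(s)
E
```

```text
pics
scene [1.01221435 0.53917597 0.6445513 ] [[-0.53065046 -0.64214735 -0.55336187]] 442.8874601655854 [-0.11606466  0.          0.          0.          0.        ]
side [-0.15095483 -0.66722374  0.59890293] [[ 0.63118194  0.57123103 -0.52471605]] 465.79103402864877 [-0.0051962  0.         0.         0.         0.       ]
wrist [0.72559079 0.0783641  0.37322345] [[-0.00591553 -0.30395292 -0.95268347]] 358.1224633103561 [-0.01988162  0.          0.          0.          0.        ]
{'time_s': 0.15, 'joint_positions': array([-0.09345986,  0.59192317,  0.04833352,  1.60955107, -0.03329665,
        0.94269485, -0.03372468]), 'qvel': array([-1.31477350e-03, -1.49373252e-03, -8.41252807e-05, -3.28722377e-03,
       -3.69193188e-04,  2.06472313e-03,  5.48144781e-04]), 'effort': array([ 2.83839137e-03, -5.49247491e+01,  1.54947661e+00, -1.98453355e+01,
        9.54968476e-03,  5.72513367e-03,  5.49048636e-06]), 'tcp_pos': array([ 7.24347085e-01, -3.19458498e-05,  2.30384689e-01]), 'eef_rot': array([ 7.07107550e-01,  7.07105457e-01, -6.65639687e-04, -5.84235560e-04]), 'force': array([-0.63453067,  0.42892336, -0.30507179]), 'moment': array([0.01019654, 0.00898568, 0.00563296]), 'grip_force': 0.0, 'grip_width': 1.001146652253536}
```

View pics/scene0.png

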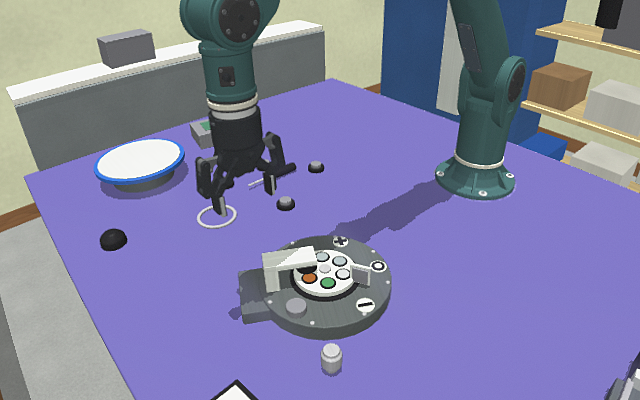

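View pics/side0.png

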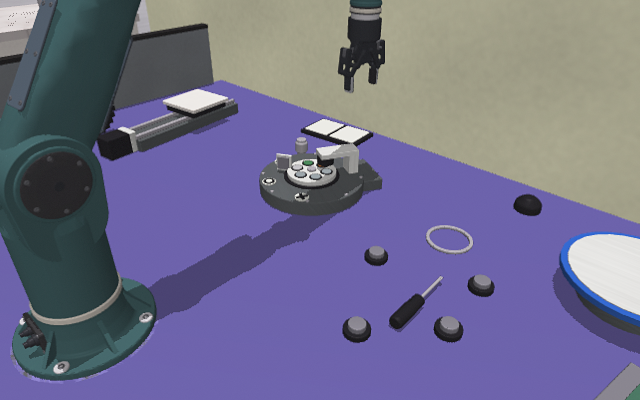

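View pics/wrist0.png

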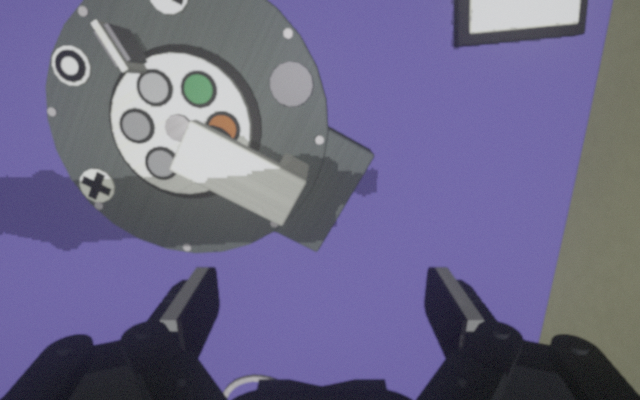

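The pictures show the cross at wrist (97,185), the ring at (70,66), the bar at the top edge (168,0), the hub at (178,127) and the tab from about (97,25) to (130,70). The button candidates in the side view are (376,252), (357,326), (449,325) and (481,282), and in the scene view (286,203) and (316,167).

Run:
```python
from h import *
L={n:np.load(n+".npz") for n in ["scene","side","wrist"]}
C={n:(l["K"],l["D"],l["V"]) for n,l in L.items()}
def dp(n,px):
    l=L[n]; o,d=ray(C[n],[px]); x,y=map(int,px); dep=np.median(l["d"][y-1:y+2,x-1:x+2])
    return (o+d[0]*dep/np.linalg.norm(l["V"][2,:3]@d[0])).round(4)
for n,ps in dict(wrist=[(97,185),(70,66),(178,127),(128,70),(98,24),(291,83)],side=[(376,252),(357,326),(449,325),(481,282),(302,197),(269,181),(301,143),(449,239)],scene=[(286,203),(316,167),(340,241),(378,266),(366,305),(331,350),(326,267)]).items():
    for p in ps: print(n,p,dp(n,p))
# white mark blobs by plane z=.04
for n in L:
    p=L[n]["p"]; hsv=cv2.cvtColor(p,cv2.COLOR_RGB2HSV)
    m=((hsv[...,1]<40)&(hsv[...,2]>185)).astype(np.uint8)
    k,lab,st,ce=cv2.connectedComponentsWithStats(m)
    for i in range(1,k):
        if 40<st[i,4]<2500:
            cn=cv2.findContours((lab==i).astype(np.uint8),cv2.RETR_EXTERNAL,cv2.CHAIN_APPROX_NONE)[0][0]
            if len(cn)<6: continue
            e=cv2.fitEllipse(cv2.convexHull(cn)) if len(cv2.convexHull(cn))>5 else None
            if e: print(n,st[i],np.round(e[0],1),np.round(e[1],1),plane(C[n],[e[0]],.04)[0].round(4))
```

```text
wrist (97, 185) [ 0.5069 -0.0129  0.0405]
wrist (70, 66) [0.5029 0.0958 0.0403]
wrist (178, 127) [0.6002 0.0444 0.0586]
wrist (128, 70) [0.5763 0.0903 0.0831]
wrist (98, 24) [0.56   0.1225 0.0853]
wrist (291, 83) [0.6989 0.0807 0.0524]
side (376, 252) [ 0.4739 -0.2546  0.022 ]
side (357, 326) [ 0.2939 -0.3497  0.0223]
side (449, 325) [ 0.4006 -0.4589  0.021 ]
side (481, 282) [ 0.5344 -0.4498  0.0222]
side (302, 197) [ 0.5034 -0.0188  0.0393]
side (269, 181) [0.4997 0.0902 0.041 ]
side (301, 143) [0.7058 0.1833 0.0444]
side (449, 239) [ 0.6443 -0.3265 -0.001 ]
scene (286, 203) [ 0.4849 -0.2346  0.0188]
scene (316, 167) [ 0.306  -0.3296  0.0157]
scene (340, 241) [ 0.5048 -0.0106  0.0405]
scene (378, 266) [0.5026 0.1002 0.041 ]
scene (366, 305) [0.5945 0.1577 0.0395]
scene (331, 350) [0.7158 0.1982 0.0534]
scene (326, 267) [0.5952 0.0474 0.059 ]
scene [254  20  68  25 786] [284.6  31.8] [20.1 71.9] [-0.5948 -1.6981  0.04  ]
scene [590  79  50  26 703] [622.9  91.4] [18.4 77.6] [-1.05    0.0652  0.04  ]
scene [  98  140   82   39 2324] [138.3 158.7] [35.1 83.9] [ 0.69   -0.6994  0.04  ]

[... 1157 characters left out ...]
1324 0.04  ]
side [316 145  25  11 157] [327.6 149.8] [ 9.5 26.4] [0.7316 0.1055 0.04  ]
side [287 159  37  24 315] [307.  170.2] [22.8 39.1] [0.6056 0.0633 0.04  ]
side [ 54 365   9   8  43] [ 57.8 368.9] [8.  8.9] [-0.0763 -0.0973  0.04  ]
wrist [151   0  36  14 312] [167.8  -9.4] [38.4 45.4] [0.5972 0.1542 0.04  ]
wrist [ 92  20  35  51 364] [109.1  45.9] [ 8.1 65.8] [0.5406 0.112  0.04  ]
wrist [284  29   8   9  58] [287.6  32.9] [7.7 8.6] [0.6959 0.1215 0.04  ]
wrist [ 52  46  37  39 262] [70.3 65.1] [33.8 41.7] [0.5032 0.0966 0.04  ]
wrist [ 62  58  16  16 205] [69.3 65.4] [14.4 17.5] [0.5022 0.0964 0.04  ]
wrist [ 81 169  28  11 122] [ 94.7 178.5] [18.8 27.6] [ 0.5055 -0.0065  0.04  ]
```

```bash
python3 -m inch '[[2,-2,1,0,0,7],[4,-4,2,0,0,14],[6,-6,3,0,0,21],[8,-8,4,0,0,28],[10,-10,5,0,0,35],[12,-12,6,0,0,42],[12.6,-13,7,0,0,49],[12.6,-13,7,0,0,56],[12.6,-13,7,0,0,62.7],[12.6,-13,7,0,0,62.7]]' 1
python3 - <<'E'
from h import *
c=cam("wrist"); s=env.state(); p,d=env.capture("wrist"); cv2.imwrite("pics/w1.png",p[:,:,::-1]); print(s["tcp_pos"],s["eef_rot"])
for n in["side","scene"]:
    p2,_=env.capture(n); 
    if n=="side": a=p2[110:290,220:500]
    else: b=p2[190:370,220:500]
cv2.imwrite("pics/ab1.png",cv2.resize(np.hstack([a,b])[:,:,::-1],None,fx=1.4,fy=1.4))
print(proj(c,[[.5998,.0446,.058],[.506,-.012,.04]]))
E
```

```text
time_s: 0.98
tcp_pos: [0.5943, 0.1267, 0.1608]
eef_rot: [0.972, 0.236, -0.001, 0.0]
force: [0.9, -0.4, -0.1]
grip_width: 0.002
grip_force: 0.0
[0.59429719 0.12665746 0.16076045] [ 9.71838861e-01  2.35645524e-01 -5.97541332e-04  2.42195589e-04]
[[420.84743706 242.73112937]
 [412.85610837 346.02368826]]
```

View pics/ab1.png

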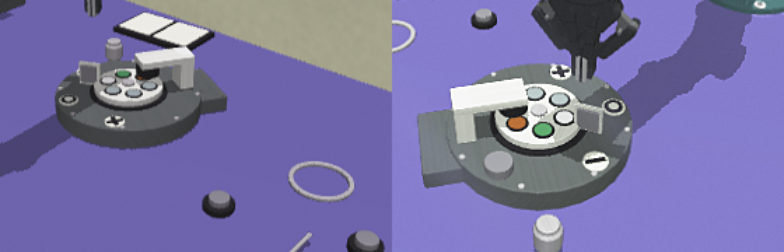

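The crops show the closed fingers above the bar side of the tab and everything else undisturbed. The pads line up with the tab's clockwise face, so I descend next.

```bash
python3 -m inch '[[0,0,1.5,0,0,0],[0,0,3,0,0,0],[0,0,4.5,0,0,0],[0,0,6,0,0,0],[0,0,7.5,0,0,0],[0,0,8.7,0,0,0],[0,0,9.5,0,0,0],[0,0,10.2,0,0,0],[0,0,10.2,0,0,0],[0,0,10.2,0,0,0]]'
python3 - <<'E'
from h import *
from scipy.spatial.transform import Rotation as R
s=env.state(); p0=s["tcp_pos"]; Rm=R.from_quat(s["eef_rot"]).as_matrix()
ax=np.array([.5998,.0446])
c=lambda a:np.array([np.cos(a),np.sin(a)])
x=-Rm[:2,0]; print(p0,np.degrees(np.arctan2(x[1],x[0])))
# rows: tab angle psi, tool centre 75 mm out, -18 mm tangential; turn from now
for psi in np.arange(114,212,3):
    a=np.radians(psi); w=ax+.075*c(a)-.018*c(a+np.pi/2)-p0[:2]
    print(psi,(Rm[:2,:].T@w*100).round(2)[:2],-(psi-117.3).__round__(1))
E
```

```text
time_s: 1.97
tcp_pos: [0.5952, 0.1259, 0.0593]
eef_rot: [0.972, 0.236, -0.0, -0.0]
force: [0.3, 0.0, -0.4]
grip_width: -0.0
grip_force: 0.0
[0.59515198 0.12588748 0.05929714] -152.69401427235331
114 [-1.09  0.05] 3.3
117 [-1.48 -0.05] 0.3
120 [-1.87 -0.14] -2.7
123 [-2.27 -0.21] -5.7
126 [-2.67 -0.25] -8.7
129 [-3.07 -0.27] -11.7
132 [-3.48 -0.28] -14.7
135 [-3.88 -0.26] -17.7
138 [-4.28 -0.22] -20.7
141 [-4.68 -0.15] -23.7
144 [-5.08 -0.07] -26.7
147 [-5.47  0.03] -29.7
150 [-5.85  0.15] -32.7
153 [-6.23  0.29] -35.7
156 [-6.6   0.46] -38.7
159 [-6.96  0.64] -41.7
162 [-7.31  0.84] -44.7
165 [-7.65  1.06] -47.7
168 [-7.98  1.29] -50.7
171 [-8.29  1.54] -53.7
174 [-8.6   1.81] -56.7
177 [-8.88  2.1 ] -59.7
180 [-9.15  2.4 ] -62.7
183 [-9.41  2.71] -65.7
186 [-9.65  3.03] -68.7
189 [-9.87  3.37] -71.7
192 [-10.07   3.72] -74.7
195 [-10.26   4.08] -77.7
198 [-10.43   4.45] -80.7
201 [-10.57   4.82] -83.7
204 [-10.7    5.21] -86.7
207 [-10.81   5.6 ] -89.7
210 [-10.89   5.99] -92.7
```

```bash
python3 -m inch '[[-0.7,0,0,0,0,0],[-1.3,0,0,0,0,0],[-1.87,-0.14,0,0,0,-2.7],[-2.27,-0.21,0,0,0,-5.7],[-2.67,-0.25,0,0,0,-8.7],[-3.07,-0.27,0,0,0,-11.7],[-3.48,-0.28,0,0,0,-14.7],[-3.88,-0.26,0,0,0,-17.7],[-4.28,-0.22,0,0,0,-20.7],[-4.28,-0.22,0,0,0,-20.7]]'
python3 - <<'E'
from h import *
p,_=env.capture("scene"); q,_=env.capture("side"); a=p[190:370,220:500];b=q[110:290,220:500]
cv2.imwrite("pics/ab2.png",cv2.resize(np.hstack([b,a])[:,:,::-1],None,fx=1.4,fy=1.4))
from scipy.spatial.transform import Rotation as R
s=env.state(); p0=s["tcp_pos"]; Rm=R.from_quat(s["eef_rot"]).as_matrix()
ax=np.array([.5998,.0446])
c=lambda a:np.array([np.cos(a),np.sin(a)])
x=-Rm[:2,0]; h=np.degrees(np.arctan2(x[1],x[0]))%360; print(p0,h)
for psi in np.arange(h-90,212,3.5):
    a=np.radians(psi); w=ax+.075*c(a)-.018*c(a+np.pi/2)-p0[:2]
    print(psi.round(1),(Rm[:2,:].T@w*100).round(2)[:2],-(psi-h+90).__round__(1))
E
```

```text
time_s: 2.8
tcp_pos: [0.5555, 0.1078, 0.0601]
eef_rot: [0.913, 0.407, 0.0, 0.0]
force: [0.7, -1.0, -0.2]
grip_width: 0.001
grip_force: 0.0
[0.5555912  0.10791637 0.05981277] 227.9036866800768
137.9 [0.07 0.02] -0.0
141.4 [-0.4  -0.07] -3.5
144.9 [-0.86 -0.14] -7.0
148.4 [-1.33 -0.18] -10.5
151.9 [-1.8  -0.19] -14.0
155.4 [-2.27 -0.17] -17.5
158.9 [-2.74 -0.12] -21.0
162.4 [-3.21 -0.05] -24.5
165.9 [-3.67  0.06] -28.0
169.4 [-4.12  0.19] -31.5
172.9 [-4.56  0.35] -35.0
176.4 [-4.99  0.53] -38.5
179.9 [-5.42  0.75] -42.0
183.4 [-5.82  0.98] -45.5
186.9 [-6.21  1.25] -49.0
190.4 [-6.59  1.53] -52.5
193.9 [-6.95  1.84] -56.0
197.4 [-7.28  2.17] -59.5
200.9 [-7.6   2.52] -63.0
204.4 [-7.89  2.88] -66.5
207.9 [-8.17  3.27] -70.0
211.4 [-8.41  3.67] -73.5
```

View pics/ab2.png

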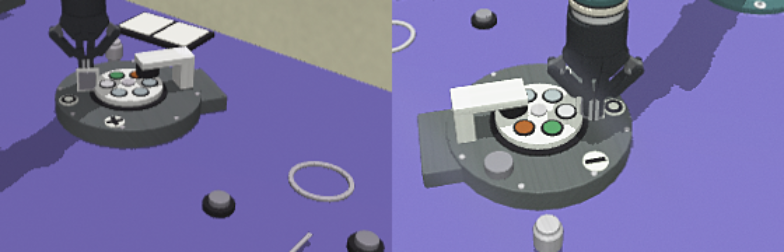

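Both crops show the fingers on the tab's face and the wheel turned toward the ring, so the push works. I keep going.

```bash
python3 -m inch '[[-0.4,-0.07,0,0,0,-3.5],[-0.86,-0.14,0,0,0,-7],[-1.33,-0.18,0,0,0,-10.5],[-1.8,-0.19,0,0,0,-14],[-2.27,-0.17,0,0,0,-17.5],[-2.74,-0.12,0,0,0,-21],[-3.21,-0.05,0,0,0,-24.5],[-3.67,0.06,0,0,0,-28],[-4.12,0.19,0,0,0,-31.5],[-4.12,0.19,0,0,0,-31.5]]'
cat > nxt.py <<'E'
from h import *
from scipy.spatial.transform import Rotation as R
import sys
s=env.state(); p0=s["tcp_pos"]; Rm=R.from_quat(s["eef_rot"]).as_matrix()
ax=np.array([.5998,.0446])
c=lambda a:np.array([np.cos(a),np.sin(a)])
x=-Rm[:2,0]; h=np.degrees(np.arctan2(x[1],x[0]))%360; print(p0,h)
for psi in np.arange(h-90,float(sys.argv[1]),3.):
    a=np.radians(psi); w=ax+.075*c(a)-.018*c(a+np.pi/2)-p0[:2]
    print(psi.round(1),(Rm[:2,:].T@w*100).round(2)[:2],-(psi-h+90).__round__(1))
E
python3 nxt.py 213
```

```text
time_s: 3.73
tcp_pos: [0.5291, 0.0759, 0.0595]
eef_rot: [0.769, 0.639, -0.0, -0.0]
force: [0.8, 0.1, 0.0]
grip_width: 0.0
grip_force: 0.0
[0.52906681 0.07586374 0.05948828] 259.47114823198325
169.5 [0.02 0.03] -0.0
172.5 [-0.38 -0.06] -3.0
175.5 [-0.78 -0.12] -6.0
178.5 [-1.18 -0.16] -9.0
181.5 [-1.58 -0.18] -12.0
184.5 [-1.98 -0.18] -15.0
187.5 [-2.39 -0.16] -18.0
190.5 [-2.79 -0.12] -21.0
193.5 [-3.19 -0.06] -24.0
196.5 [-3.58  0.03] -27.0
199.5 [-3.97  0.13] -30.0
202.5 [-4.36  0.26] -33.0
205.5 [-4.73  0.4 ] -36.0
208.5 [-5.1   0.56] -39.0
211.5 [-5.46  0.75] -42.0
```

```bash
python3 -m inch '[[-0.38,-0.06,0,0,0,-3],[-0.78,-0.12,0,0,0,-6],[-1.18,-0.16,0,0,0,-9],[-1.58,-0.18,0,0,0,-12],[-1.98,-0.18,0,0,0,-15],[-2.39,-0.16,0,0,0,-18],[-2.79,-0.12,0,0,0,-21],[-3.19,-0.06,0,0,0,-24],[-3.58,0.03,0,0,0,-27],[-3.97,0.13,0,0,0,-30]]'
python3 nxt.py 215
python3 - <<'E'
from h import *
p,_=env.capture("scene"); q,_=env.capture("side"); w,_=env.capture("wrist"); a=p[200:320,260:420];b=q[120:240,240:400]
cv2.imwrite("pics/ab3.png",np.hstack([cv2.resize(np.vstack([b,a]),None,fx=1.667,fy=1.667),cv2.resize(w,None,fx=.8,fy=1)])[:,:,::-1])
E
```

```text
time_s: 4.57
tcp_pos: [0.5232, 0.0375, 0.0593]
eef_rot: [0.577, 0.817, -0.0, -0.001]
force: [-1.1, 1.7, 0.7]
grip_width: 0.004
grip_force: 0.9
[0.52315976 0.03754406 0.05933003] 289.5361212906869
199.5 [-0.1  -0.04] -0.0
202.5 [-0.49 -0.13] -3.0
205.5 [-0.89 -0.19] -6.0
208.5 [-1.29 -0.23] -9.0
211.5 [-1.7  -0.25] -12.0
214.5 [-2.1  -0.25] -15.0
```

View pics/ab3.png

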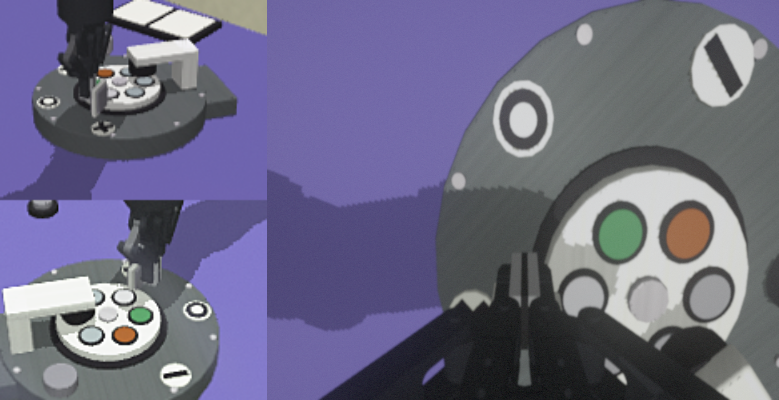

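The tab is near the cross, with all three pictures agreeing: the fingers are on its ring side and the cross shows at (103,128) in the side crop. Next is a slower push to about 210.5°, then back off and measure.

```bash
python3 -m inch '[[-0.4,-0.1,0,0,0,-2.5],[-0.7,-0.15,0,0,0,-4.5],[-0.95,-0.19,0,0,0,-6.5],[-1.15,-0.22,0,0,0,-8],[-1.3,-0.23,0,0,0,-9.2],[-1.42,-0.24,0,0,0,-10.2],[-1.5,-0.25,0,0,0,-10.8],[-1.55,-0.25,0,0,0,-11],[-1.55,-0.25,0,0,0,-11],[-1.55,-0.25,0,0,0,-11]]'
python3 nxt.py 212
python3 -m inch '[[0.5,0,0,0,0,0],[1.5,0,0,0,0,0],[2.5,0,0,0,0,0],[2.5,0,-2,0,0,0],[2.5,0,-5,0,0,0],[2.5,0,-8,0,0,0],[5,0,-11,0,0,0],[8,0,-13,0,0,0],[10,0,-13,0,0,0],[10,0,-13,0,0,0]]'
python3 - <<'E'
from h import *
for n in["scene","side","wrist"]:
    c=cam(n); p,d=env.capture(n); np.savez(f"{n}.npz",p=p,d=d,K=c[0],D=c[1],V=c[2])
    if n=="wrist": w=p
    if n=="side": b=p[130:230,250:390]
    if n=="scene": a=p[210:350,240:400]
b=cv2.resize(b,(480,343)); 
cv2.imwrite("pics/w4.png",np.hstack([w[:,:],cv2.resize(b,(160,114)) if 0 else np.vstack([cv2.resize(a,(160,140)),cv2.resize(p[:0] if 0 else b,(160,114)),np.zeros((146,160,3),np.uint8)])])[:,:,::-1])
print(env.state()["tcp_pos"],proj(c,[[.5998,.0446,.058],[.506,-.012,.04]]))
E
```

```text
time_s: 5.55
tcp_pos: [0.5267, 0.0216, 0.0593]
eef_rot: [0.496, 0.868, -0.0, 0.0]
force: [0.2, 2.4, 0.8]
grip_width: -0.002
grip_force: 0.6
[0.52668289 0.02164463 0.05931871] 300.4797075338518
210.5 [ 0.07 -0.03] -0.0
time_s: 6.38
tcp_pos: [0.4734, 0.113, 0.1909]
eef_rot: [0.493, 0.87, 0.001, 0.0]
force: [-0.0, 0.1, -1.1]
grip_width: -0.001
grip_force: 0.0
[0.4751258  0.10778886 0.18898586] [[403.65958368 315.96014737]
 [284.02838067 304.98239789]]
```

View pics/w4.png

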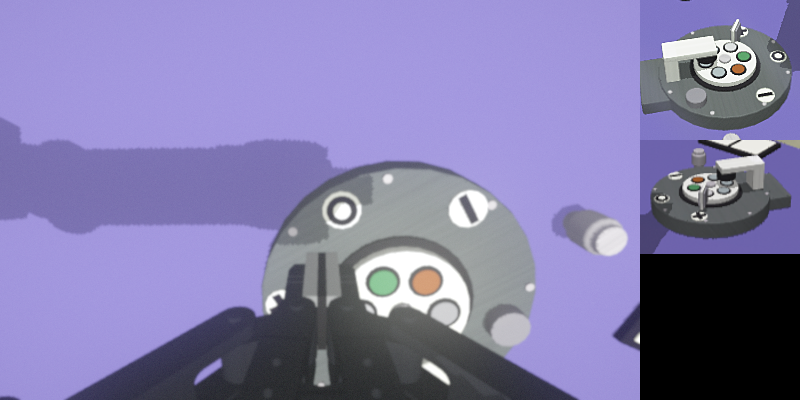

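The wrist camera's view of the tab is blocked by the gripper. In the small crops, the tab points toward the cross. I move to the other side, toward the button, for a clear view.

```bash
python3 -m inch '[[-2,0,-2,0,0,3],[-4,0,-4,0,0,7],[-7,-0.5,-6,0,0,11],[-10,-0.5,-6,0,0,15],[-13,-1,-6,0,0,19],[-16,-1,-6,0,0,23],[-19,-1,-6,0,0,27],[-19,-1,-6,0,0,30],[-19,-1,-6,0,0,30],[-19,-1,-6,0,0,30]]'
python3 -m inch '[[0,0,0,0,0,0],[0,0,0,0,0,0],[0,0,0,0,0,0],[0,0,0,0,0,0],[0,0,0,0,0,0],[0,0,0,0,0,0],[0,0,0,0,0,0],[0,0,0,0,0,0],[0,0,0,0,0,0],[0,0,0,0,0,0]]'
python3 - <<'E'
from h import *
L={}
for n in["scene","side","wrist"]:
    c=cam(n); p,d=env.capture(n); np.savez(f"{n}.npz",p=p,d=d,K=c[0],D=c[1],V=c[2]); L[n]=p
print(env.state()["tcp_pos"],proj(c,[[.5998,.0446,.058],[.506,-.012,.04]]))
a=L["side"][160:220,270:350];b=L["scene"][220:280,300:380]
v=np.vstack([cv2.resize(b,(160,120)),cv2.resize(a,(160,120)),np.zeros((160,160,3),np.uint8)])
cv2.imwrite("pics/w5.png",np.hstack([p,v])[:,:,::-1])
E
```

```text
time_s: 7.37
tcp_pos: [0.563, -0.0617, 0.2482]
eef_rot: [0.704, 0.71, -0.001, -0.001]
force: [0.6, 0.2, 0.3]
grip_width: -0.001
grip_force: 0.0
time_s: 8.2
tcp_pos: [0.5637, -0.0609, 0.2493]
eef_rot: [0.704, 0.71, -0.0, 0.0]
force: [-0.6, 0.7, -0.6]
grip_width: 0.0
grip_force: 0.0
[ 0.56373435 -0.06094235  0.24931072] [[362.9587559   53.6051722 ]
 [260.888801   117.32495621]]
```

View pics/w5.png

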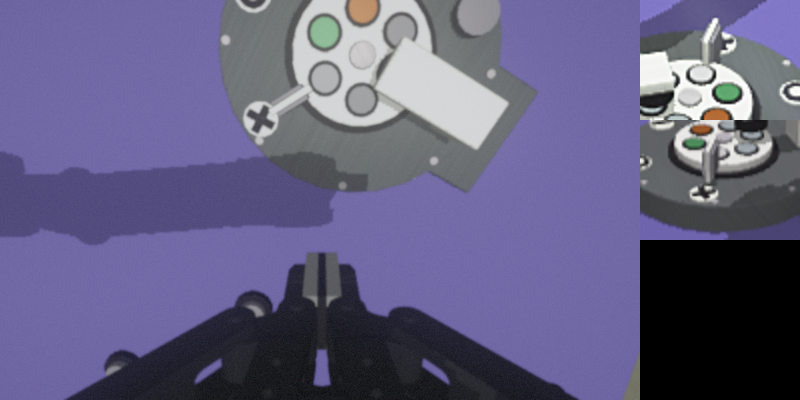

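The wrist picture now shows the tab from about (310,88) to (275,110), pointing at the cross at (261,119). I compute the angle error from depth, and locate the button.

Run:
```python
from h import *
L={n:np.load(n+".npz") for n in ["scene","side","wrist"]}
C={n:(l["K"],l["D"],l["V"]) for n,l in L.items()}
def cloud(n):
    l=L[n]; yy,xx=np.mgrid[:400,:640]; px=np.c_[xx.ravel(),yy.ravel()]; o,d=ray(C[n],px); dep=l["d"].ravel()
    return o+d*dep[:,None], dep>0, l["p"].reshape(-1,3).astype(int)   # d has unit depth
ax=np.array([.5998,.0446])
for n in ["wrist","scene","side"]:
    P,ok,col=cloud(n); q=P[:,:2]-ax; r=np.hypot(*q.T); th=np.degrees(np.arctan2(q[:,1],q[:,0]))%360
    w=ok&(abs(col.max(1)-col.min(1))<25)&(col.min(1)>150)
    mk=ok&(r>.092)&(r<.128)&(abs(th-211)<12)&(P[:,2]>.037)&(P[:,2]<.046)&w
    for lo in (.081,):
        t=ok&(r>.06)&(r<.096)&(abs(th-211)<25)&(P[:,2]>lo)&(P[:,2]<.091)
        print(n,"tab",t.sum(),th[t].mean().round(2),P[t].mean(0).round(4)," mark",mk.sum(),th[mk].mean().round(2),P[mk].mean(0).round(4))
# hub, mark by shape in wrist
p=L["wrist"]["p"]; hsv=cv2.cvtColor(p,cv2.COLOR_RGB2HSV)
m=np.zeros((400,640),np.uint8); m[95:142,238:284]=1
bl=(p.max(2)<70)&(m>0); y,x=np.nonzero(bl); print("cross px",x.mean(),y.mean(),plane(C["wrist"],[[x.mean(),y.mean()]],.04))
g=p[...].min(2); 
# button top: grey, in side/scene near (.476,-.25)
tops={}
for n,u in dict(side=(376,252),scene=(286,203)).items():
    p=L[n]["p"].astype(int); q=np.ptp(p,axis=2)<22; q&=(p.min(2)>105)
    w=np.zeros((400,640),bool); w[u[1]-16:u[1]+16,u[0]-16:u[0]+16]=1
    k,lab,st,ce=cv2.connectedComponentsWithStats((q&w).astype(np.uint8))
    for i in range(1,k):
        if st[i,4]>15: print(n,st[i],ce[i].round(1),plane(C[n],[ce[i]],.022)[0].round(4))
    P,ok,col=cloud(n); s=(q&w).ravel()&ok; print(P[s].mean(0).round(4),P[s].std(0).round(4),np.percentile(P[s][:,2],[5,50,95]).round(4))
```

```text
wrist tab 430 211.81 [0.5356 0.0048 0.0842]  mark 591 212.23 [ 0.5045 -0.0156  0.0394]
scene tab 57 209.21 [0.5333 0.0073 0.0841]  mark 40 205.81 [ 0.4993 -0.0043  0.0398]
side tab 23 213.27 [0.5347 0.002  0.0841]  mark 49 212.57 [ 0.5045 -0.0164  0.0388]
cross px nan nan [[nan nan nan]]
side [369 246  15  10 109] [376.3 250.6] [ 0.478  -0.2521  0.022 ]
[ 0.4784 -0.2519  0.0217] [0.0073 0.0075 0.001 ] [0.02   0.0217 0.0234]
scene [280 197  11   8  74] [284.9 200.2] [ 0.4819 -0.2429  0.022 ]
[ 0.4818 -0.243   0.022 ] [0.0072 0.0074 0.0028] [0.0153 0.0226 0.0249]<stdin>:18: RuntimeWarning: Mean of empty slice.
  ret = ret.dtype.type(ret / rcount)
```

The tab angle is 211.8° against 212.2° for the cross mark in the same view, so the error is well inside the 5° tolerance. I measure the button with the wrist camera from close up.

```bash
python3 -m inch '[[-3.5,-1,0,0,0,0],[-7,-2,0,0,0,0],[-10.5,-3,0,0,0,0],[-14,-4,0,0,0,0],[-17.5,-5,0,0,0,0],[-21,-6,0,0,0,0],[-24.5,-7,0,0,0,0],[-27.5,-8,0,0,0,0],[-28.9,-8.4,0,0,0,0],[-28.9,-8.4,0,0,0,0]]'
python3 -m inch '[[-0,0,0,0,0,0],[0,0,0,0,0,0],[0,0,0,0,0,0],[0,0,0,0,0,0],[0,0,0,0,0,0],[0,0,0,0,0,0],[0,0,0,0,0,0],[0,0,0,0,0,0],[0,0,0,0,0,0],[0,0,0,0,0,0]]'
python3 - <<'E'
from h import *
n="wrist"; c=cam(n); s=env.state(); p,d=env.capture(n); np.savez("wb.npz",p=p,d=d,K=c[0],D=c[1],V=c[2])
print(s["tcp_pos"],proj(c,[[.48,-.248,.022]]))
cv2.imwrite("pics/w6.png",p[:,:,::-1])
u=proj(c,[[.48,-.248,.022]])[0].astype(int)
q=(np.ptp(p.astype(int),axis=2)<25)&(p.min(2)>95); w=np.zeros((400,640),bool); w[max(0,u[1]-50):u[1]+50,u[0]-50:u[0]+50]=1
k,lab,st,ce=cv2.connectedComponentsWithStats((q&w).astype(np.uint8))
for i in range(1,k):
    if st[i,4]>60:
        o,dd=ray(c,[ce[i]]); y,x=np.nonzero(lab==i); dep=np.median(d[y,x]); print(st[i],ce[i],plane(c,[ce[i]],.022),(o+dd*dep))
E
```

```text
time_s: 9.18
tcp_pos: [0.4801, -0.3555, 0.2493]
eef_rot: [0.707, 0.708, -0.001, 0.001]
force: [-0.8, -0.6, -0.1]
grip_width: -0.001
grip_force: 0.0
time_s: 10.02
tcp_pos: [0.4822, -0.3507, 0.2493]
eef_rot: [0.704, 0.71, -0.0, 0.0]
force: [-0.3, 0.4, -0.2]
grip_width: -0.004
grip_force: 0.0
[ 0.48223203 -0.35067356  0.249336  ] [[319.10027274  59.5273268 ]]
[ 299   40   41   43 1084] [319.50369004  60.72140221] [[ 0.48039856 -0.24907865  0.022     ]] [[ 0.48039342 -0.24902478  0.02114203]]
```

View pics/w6.png

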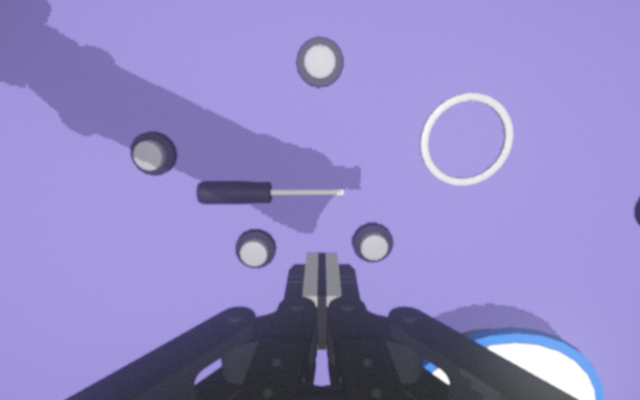

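The picture shows four buttons; the one farthest left (largest y) is at (320,61), i.e. (0.480, -0.249, 0.0215). The driver and ring lie clear of it. I move above it.

```bash
python3 -m inch '[[2.5,0,0,0,0,0],[5,0,0,0,0,0],[7.5,-0.1,0,0,0,0],[10.2,-0.2,2,0,0,0],[10.2,-0.2,5,0,0,0],[10.2,-0.2,8.5,0,0,0],[10.2,-0.2,12,0,0,0],[10.2,-0.2,15.5,0,0,0],[10.2,-0.2,18.5,0,0,0],[10.2,-0.2,20,0,0,0]]'
python3 -m inch '[[0,0,0,0,0,0],[0,0,0,0,0,0],[0,0,0.3,0,0,0],[0,0,0.6,0,0,0],[0,0,0.9,0,0,0],[0,0,1.2,0,0,0],[0,0,1.5,0,0,0],[0,0,1.7,0,0,0],[0,0,1.9,0,0,0],[0,0,1.9,0,0,0]]'
```

```text
time_s: 10.9
tcp_pos: [0.4777, -0.2479, 0.0461]
eef_rot: [0.704, 0.71, -0.001, -0.002]
force: [-0.1, -0.4, -0.1]
grip_width: 0.0
grip_force: 0.0
time_s: 11.73
tcp_pos: [0.4792, -0.2485, 0.0299]
eef_rot: [0.704, 0.71, -0.0, -0.0]
force: [-0.4, 0.4, -0.1]
grip_width: 0.002
grip_force: 0.0
```

```bash
python3 -m inch '[[0,0,0.3,0,0,0],[0,0,0.6,0,0,0],[0,0,0.8,0,0,0],[0,0,1,0,0,0],[0,0,1.1,0,0,0],[0,0,1.2,0,0,0],[0,0,1.3,0,0,0],[0,0,1.4,0,0,0],[0,0,1.45,0,0,0],[0,0,1.45,0,0,0]]'
```

```text
time_s: 12.57
tcp_pos: [0.4793, -0.2486, 0.0161]
eef_rot: [0.704, 0.71, -0.0, -0.0]
force: [-1.4, 0.1, 5.5]
grip_width: -0.001
grip_force: 2.4
```

```bash
python3 -m inch '[[0,0,0.05,0,0,0],[0,0,0.1,0,0,0],[0,0,0.15,0,0,0],[0,0,0.2,0,0,0],[0,0,0.2,0,0,0],[0,0,0.2,0,0,0],[0,0,0.2,0,0,0],[0,0,0.2,0,0,0],[0,0,0.2,0,0,0],[0,0,0.2,0,0,0]]'
```

```text
time_s: 13.4
tcp_pos: [0.4794, -0.2486, 0.0158]
eef_rot: [0.704, 0.71, -0.0, 0.0]
force: [-3.2, 2.9, 20.3]
grip_width: 0.0
grip_force: 10.3
```

The force rose to 20 N with no further travel, so the button is on its stop. I retreat and check.

```bash
python3 -m inch '[[0,0,-0.5,0,0,0],[0,0,-1.5,0,0,0],[0,0,-3,0,0,0],[0,0,-6,0,0,0],[0,0,-9,0,0,0],[0,0,-12,0,0,0],[0,0,-15,0,0,0],[0,0,-18,0,0,0],[-3,0,-20,0,0,0],[-6,0,-20,0,0,0]]'
python3 -m inch '[[-4,0,0,0,0,0],[-4,0,0,0,0,0],[-4,0,0,0,0,0],[-4,0,0,0,0,0],[-4,0,0,0,0,0],[-4,0,0,0,0,0],[-4,0,0,0,0,0],[-4,0,0,0,0,0],[-4,0,0,0,0,0],[-4,0,0,0,0,0]]'
python3 - <<'E'
from h import *
c=cam("wrist"); p,d=env.capture("wrist"); u=proj(c,[[.4804,-.249,.0215]])[0]; x,y=u.astype(int); dep=np.median(d[y-4:y+5,x-4:x+5]); o,dd=ray(c,[u]); print("button",o+dd*dep)
for n in["scene","side"]:
    q,_=env.capture(n); l=np.load(n+".npz")["p"]
    sl=(slice(225,330),slice(240,400)) if n=="scene" else (slice(135,225),slice(250,385))
    print(n,np.abs(q[sl].astype(int)-l[sl]).mean(), (np.abs(q[sl].astype(int)-l[sl]).max(2)>60).sum())
E
```

```text
time_s: 14.23
tcp_pos: [0.4832, -0.3086, 0.2191]
eef_rot: [0.702, 0.712, 0.002, 0.004]
force: [0.2, -0.5, -0.8]
grip_width: -0.002
grip_force: 0.0
time_s: 15.07
tcp_pos: [0.4804, -0.3483, 0.2138]
eef_rot: [0.704, 0.71, -0.0, -0.0]
force: [0.1, -0.1, -0.0]
grip_width: -0.002
grip_force: 0.0
button [[ 0.48040099 -0.24907269  0.02266208]]
scene 4.269265873015873 290
side 5.438655692729767 475
```

The button is back up. I check the tab angle against the earlier values (209.2° in the scene view, 213.3° in the side view), then hand in.

Run:
```python
from h import *
ax=np.array([.5998,.0446]); ok1=True
for n,ref in dict(scene=209.21,side=213.27).items():
    c=cam(n); p,d=env.capture(n); yy,xx=np.mgrid[:400,:640]; o,dd=ray(c,np.c_[xx.ravel(),yy.ravel()]); P=o+dd*d.ravel()[:,None]
    q=P[:,:2]-ax; r=np.hypot(*q.T); th=np.degrees(np.arctan2(q[:,1],q[:,0]))%360
    t=(d.ravel()>0)&(r>.06)&(r<.096)&(abs(th-211)<25)&(P[:,2]>.081)&(P[:,2]<.091)
    print(n,t.sum(),th[t].mean()); ok1&=abs(th[t].mean()-ref)<1.5
if ok1: print(env.finish_job())
```

```text
scene 57 209.50341778104723
side 25 213.07308944617492
the job is handed in; nothing more can be done
None
```

The tab points at the cross to within about 1° by my measurement. The leftmost button was then pressed to its stop and came back up, the arm is clear of everything, and the job is handed in; no verdict was returned.

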